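# Make up a fuse block in the vise and put it in the kit tote

## Task

Take the bare three-pole fuse block out of the black tote, stand it between the jaws in the middle of the vise, a foot towards each jaw, and push the sliding jaw shut on it; then press every cartridge fuse from the tote into the block's spring clips, one to a pole, any pole, until each snaps down home. Then slide the jaw back clear, lift the finished block out and set it upright on the insert in the black tote, its fuses still home. Leave the screwdriver, the side cutters and the solder reel alone.

Things in the scene. Friction and masses are not known exactly. Their poses are not given: they have to be found in the camera images.
- fuse_1: cartridge fuse, a cylinder 22 mm in diameter and 58 mm long, cream body with one red band (the middle 31 mm) and bright metal caps on both ends, 45 to 70 g; it lies on the tote insert at the start and may be absent. Origin at its centre, x along its axis; either end may face either way
- fuse_2: cartridge fuse, a cylinder 22 mm in diameter and 58 mm long, cream body with one red band (the middle 31 mm) and bright metal caps on both ends, 45 to 70 g; it lies on the tote insert at the start and may be absent. Origin at its centre, x along its axis; either end may face either way
- fuse_3: cartridge fuse, a cylinder 22 mm in diameter and 58 mm long, cream body with one red band (the middle 31 mm) and bright metal caps on both ends, 45 to 70 g; it lies on the tote insert at the start and may be absent. Origin at its centre, x along its axis; either end may face either way
- fuse_block: dark three-pole fuse block, 0.3 kg: base 64 mm (x) by 142 mm (y), 22 mm high, plus a foot 8 mm long, 7 mm high at each y end; origin at the centre of its underside, z up; starts on the tote insert. Poles side by side along y, each for one fuse along x. The base's two x end faces are flat and can be gripped from above (64 mm) at mid y with the fuses in; spring leaves rise to 60 mm
- pole_1 (a point): pole 1 of the block: centre of a seated fuse, at x = 0, y = -48 mm, z = 42 mm in the block's frame (axes as the block's), 20 mm above the base's top. At x = 20 to 28 mm and -28 to -20 mm stands a pair of brass spring leaves with a flared mouth 27 mm wide and, 8 mm above this point, a throat 17 mm wide; the 40 mm between the pairs is open down to the base for fingers
- pole_2 (a point): pole 2 of the block: centre of a seated fuse, at x = 0, y = 0 mm, z = 42 mm in the block's frame (axes as the block's), 20 mm above the base's top. A fuse laid in a mouth rests on the leaves with its axis about 15 mm above this point; it takes 12 to 20 N straight down to pass the throat, then the force drops and it snaps down on two metal saddles
- pole_3 (a point): pole 3 of the block: centre of a seated fuse, at x = 0, y = 48 mm, z = 42 mm in the block's frame (axes as the block's), 20 mm above the base's top. Ribs 4 mm high stand on the base midway between the poles
- vise: blue vise fixed to the bench, 86 mm (x) by 252 mm (y), bed 62 mm wide, its top 70 mm up; origin on the bench under the clamped block's centre. Fixed jaw at +y, 96 mm high, face at y = 79.5 mm; sliding jaw at -y, its lip reaches 5 mm over the block's foot when shut, so that the block cannot be lifted. The block stands on the bed with its x along the vise's x (either way)
- vise_jaw (a joint): sliding vise jaw: about 0 (-0.001 to 0.001) when pushed shut on the block, up to 0.030 m drawn back along the vise's -y; starts drawn back 18 to 29 mm; slides against about 8 N of friction, stays where it is left, and pushes a block standing on the bed up to the fixed jaw
- jaw_grip (a point): on the axis of the black upright grip post on top of the sliding jaw, 18 mm in diameter; the point lies 15 mm below the post's top and 125 mm above the bench, the jaw's flat top is 27 mm below it; moves with the jaw, axes as the vise's; at vise x = 0, y = -93.5 mm when shut
- tote (a point): centre of the top of the flat grey rigid insert (326 mm in x by 246 mm in y, 90 mm above the bench) that fills the black basket (the tote); the tote's walls rise 20 mm above the insert; it does not move; axes as the world's
- screwdriver: red screwdriver 197 mm long, lying between the tote and the brown carton (130 mm high) nearest the robot; bystander, origin at the middle of its underside
- side_cutters: red-handled side cutters 160 mm long at the front of the bench; bystander, origin at the middle of their underside
- solder_reel: reel of solder wire standing on its flange, 58 mm across and 45 mm high, at the front of the bench before the lever press (a fixed column up to 430 mm high at x 0.45 to 0.67, y 0.05 to 0.23 in the world); bystander, origin at the middle of its underside

How it is judged (in metres and radians):
On the way, in this order (a step that is already met when the one before it is completed fails the run):
1. the block stands squarely on the vise bed with the sliding jaw pushed shut on it (x of fuse_block in the frame of vise between -0.012 and 0.012 m and y of fuse_block in the frame of vise between -0.012 and 0.005 m and z of fuse_block in the frame of vise below 0.075 m and angle between fuse_block's own z axis and vertical below 0.06 rad and angle between the x axis of fuse_block and the x axis of vise, either way round below 0.06 rad and value of joint vise_jaw below 0.003 m), for 0.2 s.
2. every fuse is snapped home in a pole of the block, the block still clamped in the vise (all of step 1 and ((distance between fuse_1 and pole_1 below 0.005 m and angle between the x axis of fuse_1 and the x axis of fuse_block, either way round below 0.12 rad) or (distance between fuse_1 and pole_2 below 0.005 m and angle between the x axis of fuse_1 and the x axis of fuse_block, either way round below 0.12 rad) or (distance between fuse_1 and pole_3 below 0.005 m and angle between the x axis of fuse_1 and the x axis of fuse_block, either way round below 0.12 rad)) and ((distance between fuse_2 and pole_1 below 0.005 m and angle between the x axis of fuse_2 and the x axis of fuse_block, either way round below 0.12 rad) or (distance between fuse_2 and pole_2 below 0.005 m and angle between the x axis of fuse_2 and the x axis of fuse_block, either way round below 0.12 rad) or (distance between fuse_2 and pole_3 below 0.005 m and angle between the x axis of fuse_2 and the x axis of fuse_block, either way round below 0.12 rad)) and ((distance between fuse_3 and pole_1 below 0.005 m and angle between the x axis of fuse_3 and the x axis of fuse_block, either way round below 0.12 rad) or (distance between fuse_3 and pole_2 below 0.005 m and angle between the x axis of fuse_3 and the x axis of fuse_block, either way round below 0.12 rad) or (distance between fuse_3 and pole_3 below 0.005 m and angle between the x axis of fuse_3 and the x axis of fuse_block, either way round below 0.12 rad))), for 0.2 s.
3. the jaw is drawn back clear of the block's foot, the block still standing on the vise bed (x of fuse_block in the frame of vise between -0.012 and 0.012 m and y of fuse_block in the frame of vise between -0.012 and 0.005 m and z of fuse_block in the frame of vise below 0.075 m and angle between fuse_block's own z axis and vertical below 0.06 rad and angle between the x axis of fuse_block and the x axis of vise, either way round below 0.06 rad and value of joint vise_jaw above 0.008 m), for 0.2 s.
At the end, for the whole second after the job is handed in: every fuse present is home in a pole (centre within 5 mm of the pole point, axis within 0.12 rad of the block's x), and the block stands upright (0.1 rad) and at rest on the tote insert (underside within 8 mm of its top), within 135 mm in x and 95 mm in y of its centre (((distance between fuse_1 and pole_1 below 0.005 m and angle between the x axis of fuse_1 and the x axis of fuse_block, either way round below 0.12 rad) or (distance between fuse_1 and pole_2 below 0.005 m and angle between the x axis of fuse_1 and the x axis of fuse_block, either way round below 0.12 rad) or (distance between fuse_1 and pole_3 below 0.005 m and angle between the x axis of fuse_1 and the x axis of fuse_block, either way round below 0.12 rad)) and ((distance between fuse_2 and pole_1 below 0.005 m and angle between the x axis of fuse_2 and the x axis of fuse_block, either way round below 0.12 rad) or (distance between fuse_2 and pole_2 below 0.005 m and angle between the x axis of fuse_2 and the x axis of fuse_block, either way round below 0.12 rad) or (distance between fuse_2 and pole_3 below 0.005 m and angle between the x axis of fuse_2 and the x axis of fuse_block, either way round below 0.12 rad)) and ((distance between fuse_3 and pole_1 below 0.005 m and angle between the x axis of fuse_3 and the x axis of fuse_block, either way round below 0.12 rad) or (distance between fuse_3 and pole_2 below 0.005 m and angle between the x axis of fuse_3 and the x axis of fuse_block, either way round below 0.12 rad) or (distance between fuse_3 and pole_3 below 0.005 m and angle between the x axis of fuse_3 and the x axis of fuse_block, either way round below 0.12 rad)) and x of fuse_block in the frame of tote between -0.135 and 0.135 m and y of fuse_block in the frame of tote between -0.095 and 0.095 m and z of fuse_block in the frame of tote between -0.006 and 0.008 m and angle between fuse_block's own z axis and vertical below 0.1 rad and linear speed of fuse_block below 0.02 m/s); the robot touches nothing.
It fails at once if bystander: screwdriver moved more than 3 cm (distance of screwdriver from where it was at the start of the episode above 0.03 m).
It fails at once if bystander: side cutters moved more than 3 cm (distance of side_cutters from where it was at the start of the episode above 0.03 m).
It fails at once if bystander: solder reel moved more than 3 cm (distance of solder_reel from where it was at the start of the episode above 0.03 m).
Of fuse_1, fuse_2, fuse_3 only 2 to 3 are there at a start; the rules pass over those that are not, and their reading is None.
At some moment in a run one of fuse_1, fuse_2, fuse_3 may be knocked a few centimetres aside while the robot is not near it.
It also fails if it takes over 210 s, if anything falls off the work surface, if the arm or the gripper's body presses on something with over 40 N, if the wrist force passes 120 N, or if a joint passes its speed limit or range.

## Robot

A 6-joint arm with a two-finger parallel gripper is mounted at the origin on a cart in front of the work surface, level with it; the furniture and walls round the work are solid. World frame = base frame: x ahead of the robot, y to its left, z up, the work surface at z = 0. Lengths are in mm, angles in degrees, forces in N, time in s.
With the tool pointing down it reaches from about 300 to 775 mm from the base axis. Payload 14.6 kg.
Tool frame: the origin (TCP) lies at the very end of the fingers, on their centre line; the grasp point (between the pads) lies 19 mm behind it; z points along the fingers, y is the line along which they close (so a half turn about z gives the same grasp; the last joint's range is limited). The gripper opens to 85 mm and grips with 20 to 120 N. Pads are 22 mm wide; open, the fingers measure 114 mm over their backs; the gripper's body (76 mm by 85 mm) begins 54 mm behind the grasp point. The pads swing forward as they close: fully open they stand 13 mm farther back than shut.
Start: joints at [65.913, 17.183, 87.147, -0, 75.671, -3.816], TCP at [190.553, 515.926, 231.281] pointing down, gripper open.
Joint ranges: [-173.82, 173.82], [-45.26, 126.66], [13.44, 144.39], [-59.66, 239.66], [0, 175.72], [-146.38, 146.38]. Speed limits (degrees/s): [127.2, 127.2, 147.25, 180, 180, 180].

## Interface

Orientations are given as a 3x3 rotation matrix whose columns are the frame's x, y, z axes.
In Python, from plant import read_state, capture, camera_info, job_done gives the robot as it stands.
- The arm moves only by the shell command python3 -m inch 'ROWS'. ROWS is JSON, a list of rows, each a list of 7 numbers: the shift along the world's x, y, z in mm, then the turn, a rotation vector about the world's x, y, z in rad, then the opening, from -1 (shut) to 1 (fully open). In form: [[dx, dy, dz, rx, ry, rz, claw], ...]. A call has 1 to 12 rows; each row is the pose to reach, as a shift and turn from the pose commanded when the call began; what a row does not reach only later rows make up. A row lasts 1/8 s, in which the tool goes at most 62.5 mm and 10.7 degrees, less where a joint would pass 70% of its speed; a pose out of reach is approached as far as the arm can. A call with a gripper value outside its range is refused whole. The fingers move at their own pace and stop on an object; the grip force is fixed at half the most. Time passes only in rows, so rows that repeat a pose let the fingers close. It gives the time, the measured TCP pose, the force, the opening and the grip force at its end, in the units of the state.
- read_state(): the state, without advancing time (a new reading comes with each control period).
- capture(name): name is "scene" or "top" or "wrist"; returns the picture (384x512x3 uint8, red, green, blue); there is no depth.
- camera_info(name): a dict with "fx", "fy", "cx", "cy" (pixels), "origin" and "attitude" of the camera in the world; the wrist camera has in their place "hand_eye" (4x4, takes a point from camera to tool coordinates, whose origin is the TCP and whose axes are the flange's). Camera axes: x right, y down, z forward; pixel columns grow to the right and rows downward; lengths in mm; the calibration is good to about 2 mm. The wrist camera is an equidistant fisheye: a pixel r from the principal point sees the ray r / f radians off the axis. A picture is of the moment at which its call begins: read the wrist's pose just before it. camera_info takes no time and is no camera call.
- job_done(): hands the job in; it is judged then, once.
The state is a dict: "clock": time; "qpos": joint angles; "dq": joint speeds; "tau": joint torques, N m; "position": TCP position; "ee_rot": TCP orientation; "wrist_force": force on the tool from outside, world axes, zero at the start; "wrist_torque": the same for the moment, N m; "finger_gap": opening from 0.0 (shut) to 1.0 (fully open); "grip_force": force on a finger pad.
Only numpy, scipy, OpenCV 4.12 (cv2) and the standard library are available. Lean on these libraries where they do the work, as an engineer would, in place of code of your own. Each camera call takes 0.05 s, during which the arm holds its last target. There are 200 camera calls.

## Working session

There is one attempt and no reset: what is moved stays moved. The work goes in short steps, Python scripts to look and compute and a shell command to move; the robot and the scene stay as the last step left them, time stands still between calls to the robot, and variables do not carry over. Pictures are saved under pics/ and viewed, at most 14 in all, crops included, and the job is handed in when it is done.

```bash
mkdir -p pics; ls; python3 - <<'E'
from plant import *
import cv2,numpy as np
s=read_state();print({k:np.round(v,3).tolist() for k,v in s.items()})
for n in("scene","top","wrist"):
    i=camera_info(n);print(n,{k:np.round(v,4).tolist() if not isinstance(v,str) else v for k,v in i.items()})
    cv2.imwrite(f"pics/{n}0.png",capture(n)[:,:,::-1])
E
```

```text
pics
{'clock': 0.0, 'qpos': [65.913, 17.216, 87.181, 0.0, 75.669, -3.815], 'dq': [0.058, 0.08, 0.038, 0.029, 0.077, 0.048], 'tau': [0.001, -54.35, -36.178, -0.0, 0.004, -0.0], 'position': [190.46, 515.721, 230.715], 'ee_rot': [[-0.938, 0.346, -0.0], [0.346, 0.938, -0.001], [0.0, -0.001, -1.0]], 'wrist_force': [-0.588, 0.618, 0.528], 'wrist_torque': [-0.029, 0.03, 0.003], 'grip_force': 0.0, 'finger_gap': 1.001}
scene {'fx': 446.4369, 'fy': 446.4369, 'cx': 259.7043, 'cy': 192.4819, 'origin': [605.3805, 652.8577, 1239.2456], 'attitude': [[-0.9971, 0.0572, -0.0505], [0.0758, 0.8166, -0.5722], [0.0085, -0.5744, -0.8185]]}
top {'fx': 425.6838, 'fy': 425.6838, 'cx': 258.3275, 'cy': 188.1236, 'origin': [299.1544, -130.4431, 1335.3699], 'attitude': [[0.0216, -0.9823, 0.1861], [-0.9998, -0.0208, 0.0065], [-0.0026, -0.1862, -0.9825]]}
wrist {'fx': 297.3186, 'fy': 297.3186, 'cx': 253.7067, 'cy': 192.5296, 'hand_eye': [[-0.002, -0.9605, -0.2784, 70.3207], [1.0, -0.0017, -0.0012, -1.1305], [0.0007, -0.2784, 0.9605, -142.454], [0.0, 0.0, 0.0, 1.0]]}
```

View pics/scene0.png

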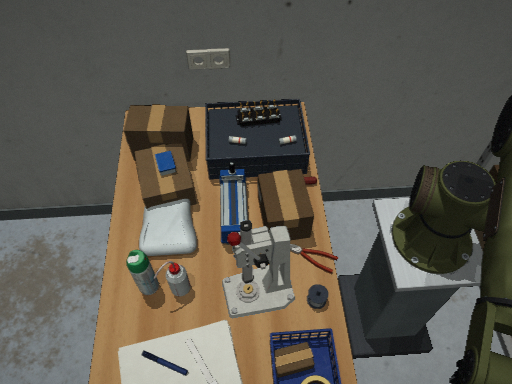

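View pics/top0.png

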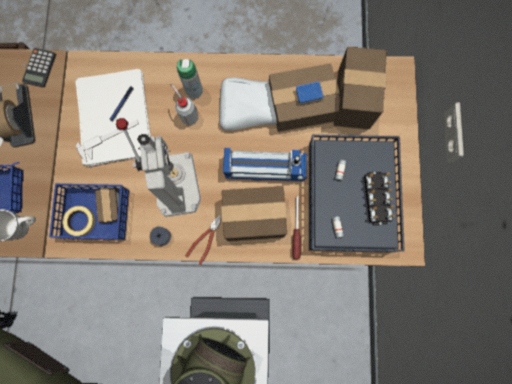

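```bash
cat > h.py <<'E'
from plant import *
import cv2,numpy as np
def pose(s=None):
    s=s or read_state(); T=np.eye(4);T[:3,:3]=s["ee_rot"];T[:3,3]=s["position"];return T
def ray(n,u,v,T=None):
    i=camera_info(n);x=(u-i["cx"])/i["fx"];y=(v-i["cy"])/i["fy"]
    if n!="wrist":
        d=np.array(i["attitude"])@[x,y,1];return np.array(i["origin"]),d/np.linalg.norm(d)
    r=np.hypot(x,y)+1e-12;c=np.array([x/r*np.sin(r),y/r*np.sin(r),np.cos(r)])
    M=(pose() if T is None else T)@np.array(i["hand_eye"]);return M[:3,3],M[:3,:3]@c
def proj(n,p,T=None):
    i=camera_info(n)
    if n!="wrist":
        c=np.array(i["attitude"]).T@(np.array(p)-i["origin"]);return i["cx"]+i["fx"]*c[0]/c[2],i["cy"]+i["fy"]*c[1]/c[2]
    M=np.linalg.inv((pose() if T is None else T)@np.array(i["hand_eye"]));c=M[:3,:3]@p+M[:3,3]
    a=np.arctan2(np.hypot(c[0],c[1]),c[2])/np.hypot(c[0],c[1]);return i["cx"]+i["fx"]*c[0]*a,i["cy"]+i["fy"]*c[1]*a
def plane(R,z): o,d=R; return o+d*(z-o[2])/d[2]
def tri(*R):
    A=np.zeros((3,3));b=np.zeros(3)
    for o,d in R: P=np.eye(3)-np.outer(d,d);A+=P;b+=P@o
    p=np.linalg.solve(A,b);return p,max(np.linalg.norm((np.eye(3)-np.outer(d,d))@(p-o)) for o,d in R)
def crop(im,x0,y0,x1,y1,k): return cv2.resize(im[y0:y1,x0:x1],None,fx=k,fy=k,interpolation=cv2.INTER_CUBIC)
def blobs(m,amin=8):
    n,l,st,c=cv2.connectedComponentsWithStats(m.astype(np.uint8));return [(c[k].round(1).tolist(),int(st[k,4]),st[k,:4].tolist()) for k in range(1,n) if st[k,4]>=amin]
E
python3 - <<'E'
from h import *
a=cv2.imread("pics/top0.png");b=cv2.imread("pics/scene0.png")
A=crop(a,215,130,412,256,4);B=crop(b,195,90,325,250,3.7)
cv2.imwrite("pics/a1.png",A);cv2.imwrite("pics/b1.png",B);print(A.shape,B.shape)
E
```

```text
(504, 788, 3) (592, 481, 3)
```

View pics/a1.png

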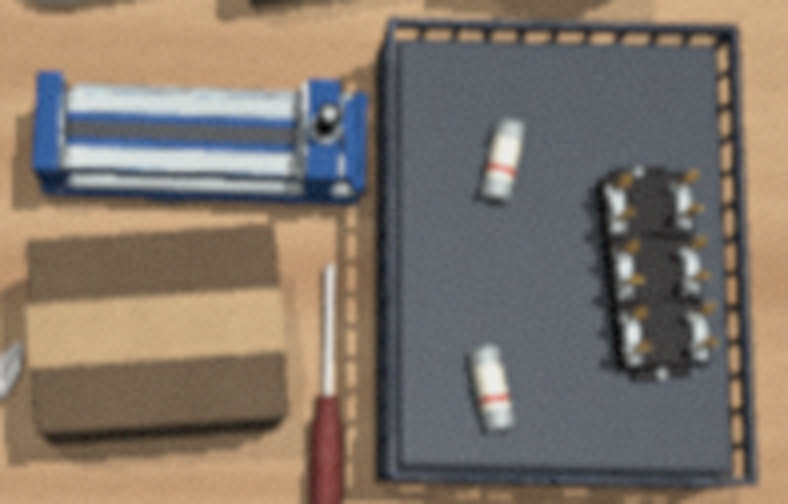

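View pics/b1.png

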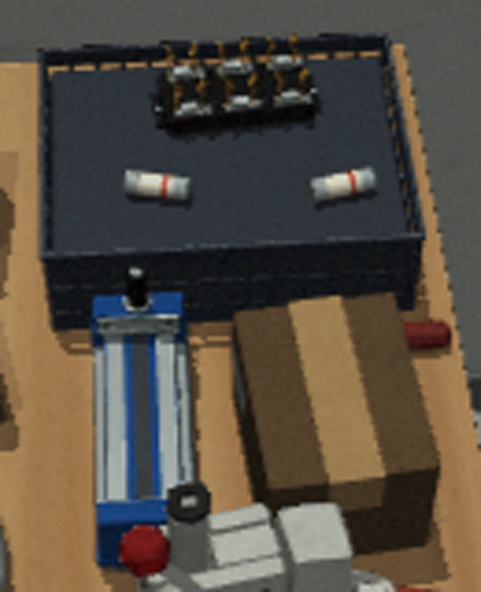

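```bash
python3 - <<'E'
from h import *
def P(n,u,v):
    return ray(n,*((215+u/4,130+v/4) if n=="top" else (195+u/3.7,90+v/3.7)))
def T(t,name,s): print(name,[np.round(x,1).tolist() for x in tri(P("top",*t),P("scene",*s))])
T((328,117),"post top",(137,272))
T((492,389),"fuseA",(344,185)); T((502,160),"fuseB",(157,186))
T((492,398),"bandA",(351,184)); T((501,168),"bandB",(165,186))
T((731,30),"tote rim back-left",(42,50));T((748,480),"tote rim back-right",(386,38));T((388,22),"tote front-left",(42,255));T((385,478),"tote fr",(421,237))
T((37,75),"vise fixed jaw outer corner +x",(97,505));
T((310,82),"slide jaw corner +x",(95,297));T((310,197),"slide jaw -x",(188,297))
T((695,345),"clip fr",(293,82))
for n in("top","scene"):
    im=cv2.imread(f"pics/{n}0.png");h=cv2.cvtColor(im,cv2.COLOR_BGR2HSV)
    m=(h[...,2]>130)&(h[...,1]<70)
    print(n,[b for b in blobs(m) if (b[0][0]>310 and b[0][1]>130 and b[0][0]<400 if n=="top" else 205<b[0][0]<305 and 95<b[0][1]<165)])
a=plane(P("top",605,180),112);b=plane(P("top",620,372),112);print("block edge",a,b,np.degrees(np.arctan2(*(a-b)[1::-1])))
E
```

```text
post top [[614.8, -233.2, 138.6], 1.5]
fuseA [[422.5, -356.2, 97.9], 0.2]
fuseB [[593.8, -365.9, 98.5], 0.3]
bandA [[416.0, -355.9, 99.0], 0.0]
bandB [[587.0, -364.7, 99.6], 0.2]
tote rim back-left [[695.6, -536.8, 110.9], 1.6]
tote rim back-right [[360.9, -536.6, 106.4], 0.2]
tote front-left [[697.1, -280.4, 110.5], 2.0]
tote fr [[359.6, -278.2, 109.7], 3.4]
vise fixed jaw outer corner +x [[652.9, -19.7, 111.9], 4.9]
slide jaw corner +x [[649.2, -222.4, 119.1], 4.4]
slide jaw -x [[567.1, -224.6, 107.8], 6.9]
clip fr [[457.3, -508.2, 82.7], 2.9]
top [([320.0, 134.0], 17, [312, 134, 17, 1]), ([372.0, 135.0], 13, [366, 135, 13, 1]), ([340.9, 168.9], 124, [336, 160, 10, 19]), ([368.7, 180.1], 24, [367, 177, 5, 7]), ([385.5, 179.3], 22, [384, 177, 4, 6]), ([369.0, 186.0], 9, [368, 185, 3, 3]), ([370.8, 196.3], 21, [369, 193, 4, 7]), ([387.5, 196.6], 32, [386, 192, 4, 11]), ([372.6, 214.1], 34, [371, 209, 4, 12]), ([389.6, 213.6], 35, [388, 209, 4, 11]), ([338.0, 226.1], 132, [334, 216, 10, 21])]
scene [([233.9, 138.4], 41, [229, 136, 10, 6]), ([284.8, 139.1], 37, [280, 137, 10, 5]), ([292.4, 137.4], 18, [290, 136, 6, 5]), ([242.2, 139.3], 18, [240, 138, 6, 4])]
block edge [ 576.83310818 -438.69452382  112.        ] [ 435.50493502 -445.86539231  112.        ] 2.9046470581909913
```

```bash
python3 -m inch '[[140,-376,150,0,0,-1.2,1],[140,-376,150,0,0,-1.2,1],[140,-376,150,0,0,-1.2,1],[140,-376,150,0,0,-1.2,1],[140,-376,150,0,0,-1.2,1],[140,-376,150,0,0,-1.2,1],[140,-376,150,0,0,-1.2,1],[140,-376,150,0,0,-1.2,1]]'
python3 -m inch '[[30,-340,0,0,0,-1.2,1],[30,-340,0,0,0,-1.2,1],[30,-340,0,0,0,-1.2,1],[30,-340,0,0,0,-1.2,1],[30,-340,0,0,0,-1.2,1],[30,-340,0,0,0,-1.2,1],[30,-340,0,0,0,-1.2,1]]'
```

```text
clock: 1.15
position: [331.5, 137.7, 382.3]
ee_rot: [[-0.011, 1.0, 0.002], [1.0, 0.011, 0.0], [0.0, 0.002, -1.0]]
wrist_force: [-0.3, 1.5, 0.8]
finger_gap: 1.0
grip_force: 0.0
clock: 2.02
position: [360.9, -200.9, 380.1]
ee_rot: [[0.928, 0.373, -0.002], [0.373, -0.928, 0.001], [-0.001, -0.002, -1.0]]
wrist_force: [0.2, -0.7, 0.0]
finger_gap: 0.998
grip_force: 0.0
```

```bash
python3 -m inch '[[200,-20,-50,0,0,-0.38,1],[200,-20,-50,0,0,-0.38,1],[200,-20,-50,0,0,-0.38,1],[200,-20,-50,0,0,-0.38,1],[200,-20,-50,0,0,-0.38,1],[200,-20,-50,0,0,-0.38,1]]'
python3 - <<'E'
from h import *
T=pose();im=capture("wrist");np.save("T1.npy",T);cv2.imwrite("pics/w1.png",im[:,:,::-1]);print(T.round(3))
cv2.imwrite("pics/w1b.png",cv2.resize(im[:,:,::-1],None,fx=1.55,fy=1.55,interpolation=cv2.INTER_CUBIC))
E
python3 -m inch '[[-40,-170,0,0,0,0,1],[-40,-170,0,0,0,0,1],[-40,-170,0,0,0,0,1],[-40,-170,0,0,0,0,1]]'
python3 - <<'E'
from h import *
T=pose();im=capture("wrist");np.save("T2.npy",T);cv2.imwrite("pics/w2.png",im[:,:,::-1]);print(T.round(3))
cv2.imwrite("pics/w2b.png",cv2.resize(im[:,:,::-1],None,fx=1.55,fy=1.55,interpolation=cv2.INTER_CUBIC))
E
```

```text
clock: 2.78
position: [560.1, -219.4, 331.7]
ee_rot: [[1.0, 0.009, 0.0], [0.009, -1.0, -0.0], [0.0, 0.0, -1.0]]
wrist_force: [-0.2, -0.2, 1.1]
finger_gap: 1.001
grip_force: 0.0
[[ 1.00000e+00  9.00000e-03  0.00000e+00  5.60144e+02]
 [ 9.00000e-03 -1.00000e+00 -0.00000e+00 -2.19429e+02]
 [ 0.00000e+00  0.00000e+00 -1.00000e+00  3.31650e+02]
 [ 0.00000e+00  0.00000e+00  0.00000e+00  1.00000e+00]]
clock: 3.32
position: [518.5, -392.9, 331.5]
ee_rot: [[1.0, 0.004, 0.0], [0.004, -1.0, -0.0], [0.0, 0.0, -1.0]]
wrist_force: [-0.1, 0.3, -0.1]
finger_gap: 0.999
grip_force: 0.0
[[ 1.00000e+00  4.00000e-03  0.00000e+00  5.18514e+02]
 [ 4.00000e-03 -1.00000e+00 -0.00000e+00 -3.92853e+02]
 [ 0.00000e+00  0.00000e+00 -1.00000e+00  3.31528e+02]
 [ 0.00000e+00  0.00000e+00  0.00000e+00  1.00000e+00]]
```

View pics/w1b.png

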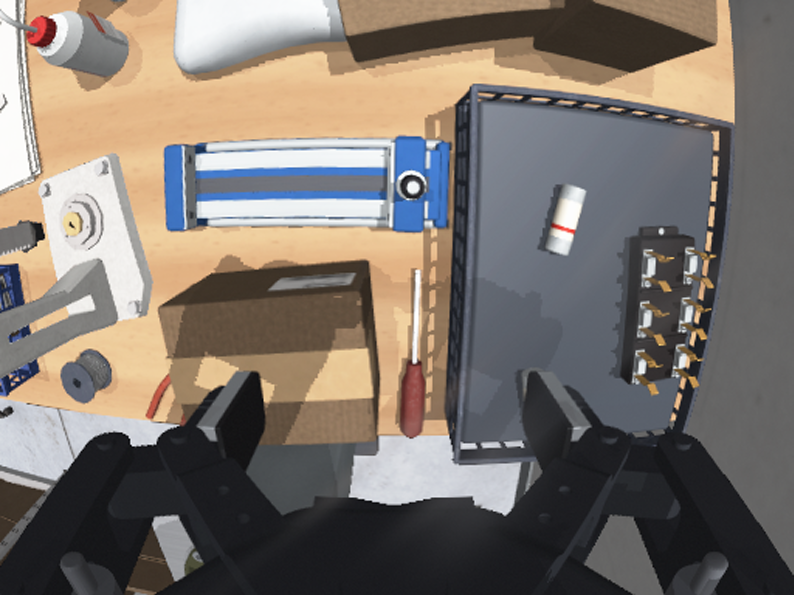

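View pics/w2b.png

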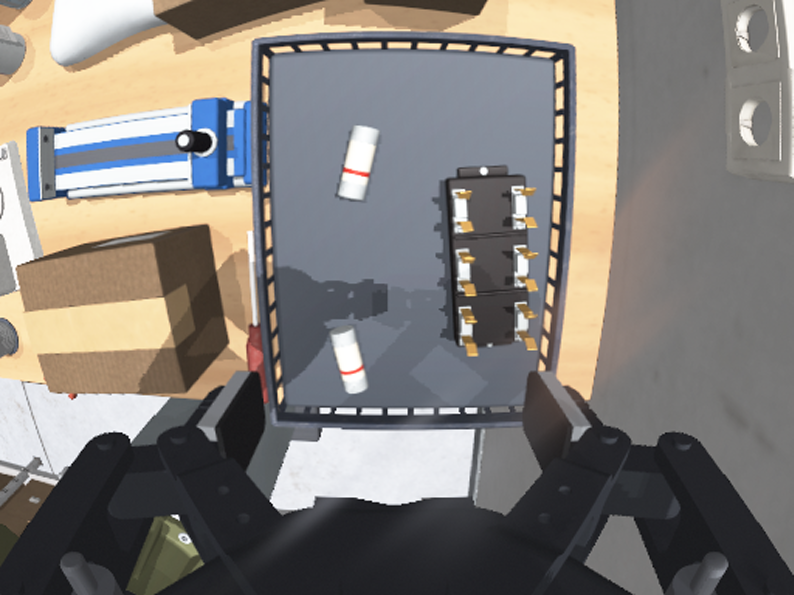

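```bash
python3 - <<'E'
from h import *
T1=np.load("T1.npy");T2=np.load("T2.npy")
r1=lambda u,v:ray("wrist",u/1.55,v/1.55,T1); r2=lambda u,v:ray("wrist",u/1.55,v/1.55,T2)
def t(n,a,b): p,e=tri(r1(*a),r2(*b));print(n,p.round(1),round(e,1))
t("hole",(661,231),(484,171));t("post",(412,185),(183,141))
t("fuseA_band",(563,229),(353.5,172))
for n,q in dict(ul=(447,180),ur=(523,178),ll=(458,345),lr=(528,342),rib1l=(453,237),rib1r=(527,234),rib2l=(456,295),rib2r=(530,292)).items(): print(n,plane(r2(*q),112).round(1)[:2])
for n,q in dict(A1=(367,127),A2=(352,199),B1=(342,327),B2=(357,391)).items(): print(n,plane(r2(*q),101).round(1)[:2])
print("post z140",plane(r1(412,185),140)[:2],"fix jaw face top z96",plane(r1(184,147),96)[:2],plane(r1(184,228),96)[:2],"slide face top z98",plane(r1(392,140),98)[:2],plane(r1(396,229),98)[:2], plane(r1(425,140),98)[:2])
print("bed z70", plane(r1(197,157),70)[:2],plane(r1(197,221),70)[:2],plane(r1(388,148),70)[:2],plane(r1(388,222),70)[:2],"channel",plane(r1(200,184),70)[:2],plane(r1(385,185),70)[:2])
im=cv2.imread("pics/w2.png");h=cv2.cvtColor(im,cv2.COLOR_BGR2HSV)
red=((h[...,0]<8)|(h[...,0]>172))&(h[...,1]>140)&(h[...,2]>110)
print([b for b in blobs(red) if 200<b[0][0]<340])
E
```

```text
hole [ 588.5 -468.2   97.8] 0.1
post [ 618.1 -233.6  139.6] 0.9
fuseA_band [ 586.3 -362.8  107.2] 0.3
ul [ 580.6 -436.1]
ur [ 584.4 -497.6]
ll [ 443.1 -449.5]
lr [ 445.  -511.5]
rib1l [ 535.3 -441.8]
rib1r [ 539. -503.]
rib2l [ 487.3 -445.8]
rib2r [ 490.1 -509.1]
A1 [ 622.9 -373.2]
A2 [ 564.6 -360.9]
B1 [ 455.4 -350.2]
B2 [ 393.5 -361.5]
post z140 [ 618.95828789 -233.81456442] fix jaw face top z96 [656.38602621 -39.31747147] [584.91863297 -35.77529244] slide face top z98 [ 654.11752819 -219.14637181] [ 581.1910657 -222.8847109] [ 654.49449839 -245.64319524]
bed z70 [647.66921756 -40.26663388] [587.88336801 -37.4665563 ] [ 648.82395892 -215.68240188] [ 583.71076586 -216.02565417] channel [622.33268051 -42.50737374] [ 616.34791456 -213.25705387]
[([229.2, 110.9], 35, [222, 108, 16, 6]), ([227.4, 238.9], 18, [220, 236, 14, 5])]
```

```bash
python3 -m inch '[[-6,-82,-131,0,0,0.09,0.74],[-6,-82,-131,0,0,0.09,0.74],[-6,-82,-131,0,0,0.09,0.74],[-6,-82,-131,0,0,0.09,0.74],[-6,-82,-131,0,0,0.09,0.74]]'
python3 - <<'E'
from h import *
T=pose();im=capture("wrist");np.save("T3.npy",T);cv2.imwrite("pics/w3.png",im[:,:,::-1])
cv2.imwrite("pics/w3b.png",cv2.resize(im[:,:,::-1],None,fx=1.55,fy=1.55,interpolation=cv2.INTER_CUBIC))
print([np.array(proj("wrist",p,T))*1.55 for p in [T[:3,3],T[:3,3]-[0,0,19]]])
E
```

```text
clock: 4.0
position: [515.4, -471.1, 202.8]
ee_rot: [[0.995, 0.099, 0.002], [0.099, -0.995, -0.002], [0.002, 0.002, -1.0]]
wrist_force: [0.0, 0.0, 0.4]
finger_gap: 0.866
grip_force: 0.0
[array([390.03835249, 379.92576761]), array([390.21003484, 358.00859377])]
```

View pics/w3b.png

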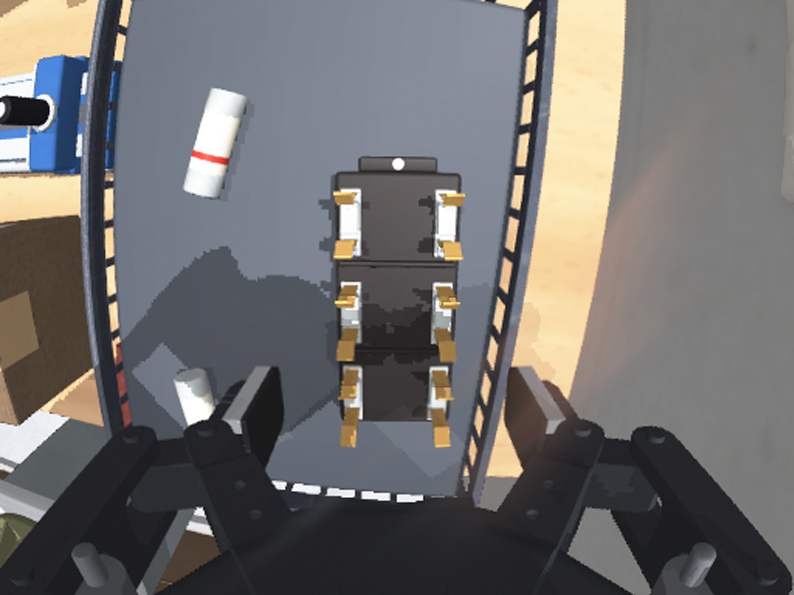

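```bash
python3 - <<'E'
from h import *
T=np.load("T3.npy");g=lambda u,v,z=112:plane(ray("wrist",u/1.55,v/1.55,T),z)[:2]
a,b,c,d=g(335,175),g(341,419),g(459,177),g(450,419)
print(a,b,c,d,"ctr",(a+b+c+d)/4,"ang",[np.degrees(np.arctan2(*(p-q)[::-1])) for p,q in((a,b),(c,d))],"hole",g(398.5,164,97))
print(pose().round(3)[:3,3], "wall",[g(u,v,90) for u,v in((500,280),(483,350))])
print("fuseA",g(228,90+8,101),g(205,190,101))
E
```

```text
[ 580.01562445 -436.80196432] [ 442.37724723 -448.81530617] [ 585.13272333 -499.03466955] [ 448.39353582 -512.5368864 ] ctr [ 513.97978271 -474.29720661] ang [np.float64(4.988244246554734), np.float64(5.639350966502693)] hole [ 588.52630475 -468.24935144]
[ 515.477 -471.239  202.973] wall [array([ 529.32444543, -533.54112001]), array([ 485.11692957, -530.22393025])]
fuseA [ 619.3365514 -372.4335907] [ 567.73743631 -362.43771877]
```

```bash
python3 -m inch '[[0,-2.5,-60,0,0,0,0.74],[0,-2.5,-60,0,0,0,0.74],[0,-2.5,-95,0,0,0,0.74],[0,-2.5,-108,0,0,0,0.74],[0,-2.5,-108,0,0,0,0.74],[0,-2.5,-108,0,0,0,0.74]]'
```

```text
clock: 4.8
position: [515.2, -475.0, 94.4]
ee_rot: [[0.995, 0.098, 0.002], [0.098, -0.995, -0.002], [0.002, 0.002, -1.0]]
wrist_force: [-0.3, 0.8, 0.5]
finger_gap: 0.871
grip_force: 0.0
```

Now close and lift a little.

```bash
python3 -m inch '[[0,0,-2,0,0,0,-1],[0,0,-2,0,0,0,-1],[0,0,-2,0,0,0,-1],[0,0,-2,0,0,0,-1],[0,0,-2,0,0,0,-1],[0,0,-2,0,0,0,-1]]'
python3 -m inch '[[0,0,30,0,0,0,-1],[0,0,60,0,0,0,-1],[0,0,100,0,0,0,-1],[0,0,100,0,0,0,-1],[0,0,100,0,0,0,-1]]'
python3 - <<'E'
from h import *
T=pose();im=capture("wrist");np.save("T4.npy",T);cv2.imwrite("pics/w4.png",im[:,:,::-1])
cv2.imwrite("pics/w4b.png",cv2.resize(im[:,:,::-1],None,fx=1.55,fy=1.55,interpolation=cv2.INTER_CUBIC))
E
```

```text
clock: 5.55
position: [515.2, -475.0, 93.2]
ee_rot: [[0.995, 0.098, 0.002], [0.098, -0.995, -0.002], [0.002, 0.002, -1.0]]
wrist_force: [-3.0, 5.0, 12.5]
finger_gap: 0.734
grip_force: 62.6
clock: 6.18
position: [514.2, -474.3, 188.9]
ee_rot: [[0.995, 0.098, -0.001], [0.098, -0.995, 0.001], [-0.001, -0.001, -1.0]]
wrist_force: [0.4, -0.2, -4.2]
finger_gap: 0.732
grip_force: 69.6
```

View pics/w4b.png

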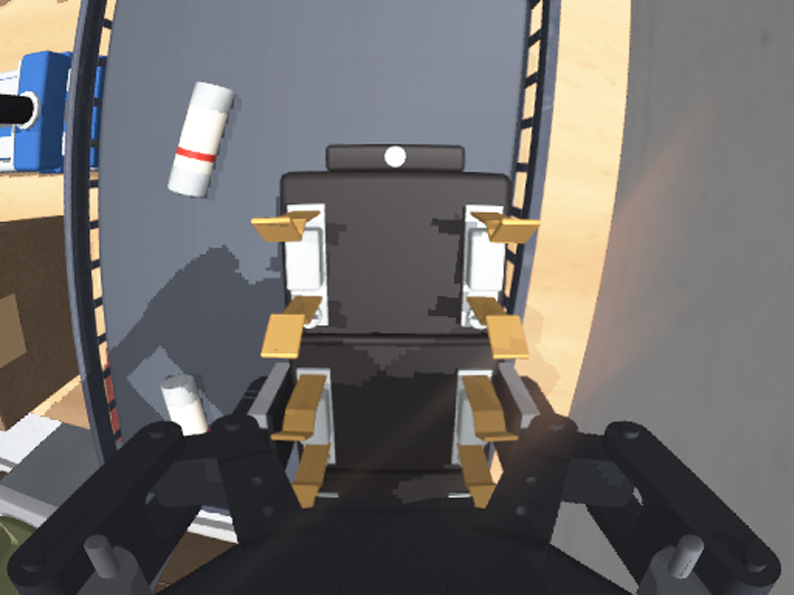

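```bash
python3 - <<'E'
from h import *
T=np.load("T4.npy");z=T[2,3]
for n,(u,v,dz) in dict(hole=(395.5,156.5,4),rib=(393,336,23),ul=(281,176,19),ur=(511,177,19),ribL=(287,336,19),ribR=(503,336,19)).items():
    p=plane(ray("wrist",u/1.55,v/1.55,T),z+dz);print(n,(T[:3,:3].T@(p-T[:3,3])).round(1))
E
```

```text
hole [73.9  1.9 -4.1]
rib [ 24.9   1.1 -23. ]
ul [ 69.  -29.1 -19. ]
ur [ 68.7  33.  -19.1]
ribL [ 23.2 -29.8 -19. ]
ribR [ 23.1  33.2 -19.1]
```

```bash
python3 -m inch '[[20,60,10,0,0,0.15,-1],[40,120,10,0,0,0.35,-1],[60,180,10,0,0,0.55,-1],[80,240,10,0,0,0.75,-1],[95,300,10,0,0,0.95,-1],[104,352,10,0,0,1.15,-1],[104,352,10,0,0,1.3,-1],[104,352,10,0,0,1.473,-1],[104,352,10,0,0,1.473,-1],[104,352,10,0,0,1.473,-1],[104,352,10,0,0,1.473,-1],[104,352,10,0,0,1.473,-1]]'
python3 - <<'E'
from h import *
T=pose();im=capture("wrist");np.save("T5.npy",T);cv2.imwrite("pics/w5.png",im[:,:,::-1])
cv2.imwrite("pics/w5b.png",cv2.resize(im[:,:,::-1],None,fx=1.55,fy=1.55,interpolation=cv2.INTER_CUBIC))
E
```

```text
clock: 7.72
position: [618.5, -122.7, 200.2]
ee_rot: [[0.002, 1.0, -0.0], [1.0, -0.002, 0.0], [0.0, -0.0, -1.0]]
wrist_force: [0.6, 0.4, -3.1]
finger_gap: 0.724
grip_force: 69.5
```

View pics/w5b.png

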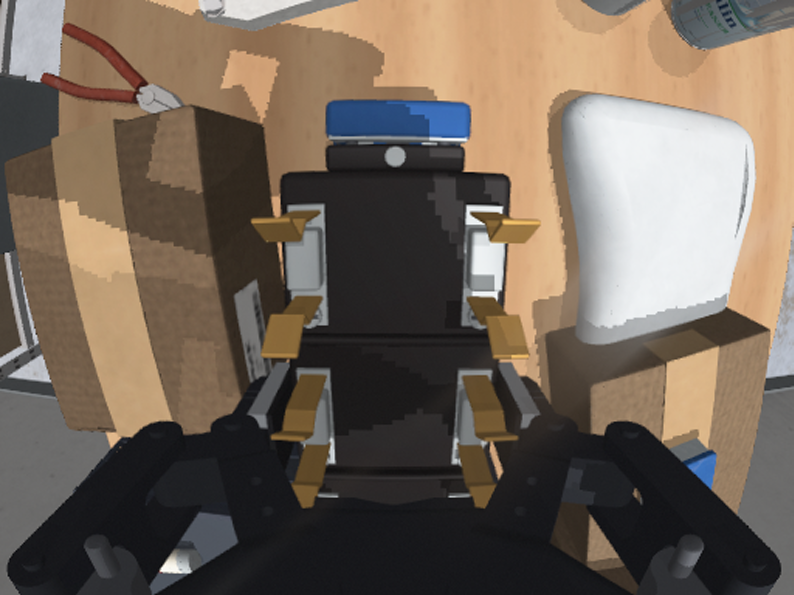

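```bash
python3 - <<'E'
from h import *
T=np.load("T5.npy");g=lambda u,v,z:plane(ray("wrist",u/1.55,v/1.55,T),z)[:2].round(1)
print("face",g(328,138,96),g(470,138,96),"back",g(326,103,96),g(469,102,96),"hole",g(395.5,156.5,204))
E
```

```text
face [584.  -36.4] [659.3 -36.4] back [583.1 -17.2] [658.7 -16.8] hole [619.2 -49.7]
```

```bash
python3 -m inch '[[2,1,-50,0,0,0,-1],[2,1,-90,0,0,0,-1],[2,1,-115,0,0,0,-1],[2,1,-121,0,0,0,-1],[2,1,-121,0,0,0,-1],[2,1,-121,0,0,0,-1]]'
python3 -m inch '[[0,0,-2,0,0,0,-1],[0,0,-4,0,0,0,-1],[0,0,-5,0,0,0,-1],[0,0,-5,0,0,0,-1]]'
```

```text
clock: 8.52
position: [621.2, -121.8, 80.8]
ee_rot: [[0.0, 1.0, 0.002], [1.0, -0.0, -0.001], [-0.001, 0.002, -1.0]]
wrist_force: [1.0, 0.7, -2.6]
finger_gap: 0.73
grip_force: 69.4
clock: 9.02
position: [620.5, -121.6, 74.2]
ee_rot: [[-0.0, 1.0, -0.0], [1.0, 0.0, 0.0], [0.0, -0.0, -1.0]]
wrist_force: [0.2, -0.5, -4.2]
finger_gap: 0.734
grip_force: 69.4
```

```bash
python3 -m inch '[[0,0,-1,0,0,0,-1],[0,0,-2,0,0,0,-1],[0,0,-2,0,0,0,-1]]'
```

```text
clock: 9.4
position: [620.7, -121.6, 73.2]
ee_rot: [[-0.0, 1.0, 0.001], [1.0, 0.0, -0.0], [-0.0, 0.001, -1.0]]
wrist_force: [-5.0, 1.1, 5.8]
finger_gap: 0.732
grip_force: 70.6
```

```bash
python3 -m inch '[[0,0,0,0,0,0,0.74],[0,0,0,0,0,0,0.74],[0,0,0,0,0,0,0.74],[0,0,60,0,0,0,0.74],[0,0,120,0,0,0,0.74],[0,0,140,0,0,0,0.74],[0,0,140,0,0,0,0.74]]'
python3 -m inch '[[0,-55,0,0,0,-0.18,0],[-1,-109,0,0,0,-0.36,0],[-1,-109,0,0,0,-1.571,0],[-1,-109,0,0,0,-1.571,0],[-1,-109,0,0,0,-1.571,0],[-1,-109,0,0,0,-1.571,0],[-1,-109,0,0,0,-1.571,0],[-1,-109,0,0,0,-1.571,0],[-1,-109,0,0,0,-1.571,0],[-1,-109,0,0,0,-1.571,0],[-1,-109,0,0,0,-1.571,0]]'
python3 - <<'E'
from h import *
T=pose();im=capture("wrist");np.save("T6.npy",T);cv2.imwrite("pics/w6.png",im[:,:,::-1])
cv2.imwrite("pics/w6b.png",cv2.resize(im[:,:,::-1],None,fx=1.55,fy=1.55,interpolation=cv2.INTER_CUBIC))
E
```

```text
clock: 10.28
position: [621.0, -121.7, 213.7]
ee_rot: [[0.0, 1.0, 0.003], [1.0, -0.0, -0.001], [-0.001, 0.003, -1.0]]
wrist_force: [-0.4, -0.3, -1.2]
finger_gap: 0.868
grip_force: 0.0
clock: 11.65
position: [619.4, -230.5, 211.3]
ee_rot: [[1.0, 0.002, -0.001], [0.002, -1.0, 0.001], [-0.001, -0.001, -1.0]]
wrist_force: [-0.2, 0.6, -0.4]
finger_gap: 0.495
grip_force: 0.0
```

View pics/w6b.png

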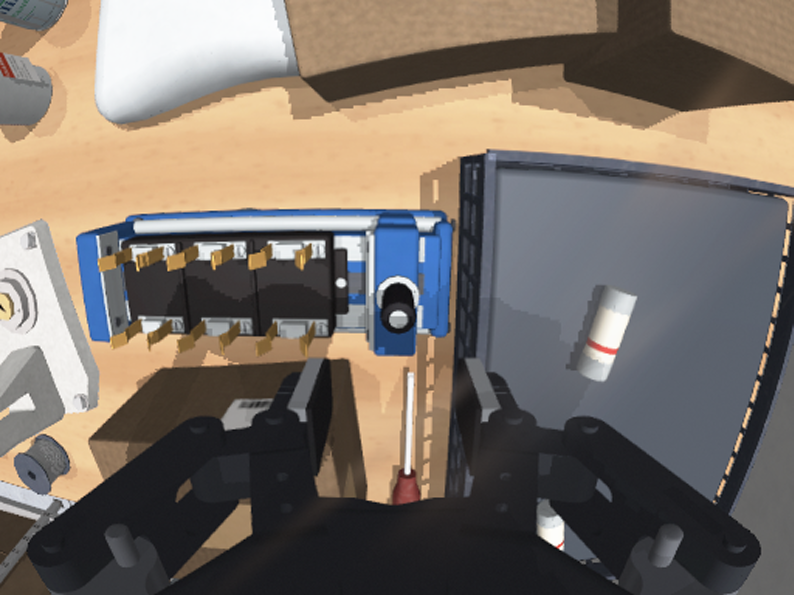

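```bash
python3 - <<'E'
from h import *
T=np.load("T6.npy");print(T[:3,3].round(1),plane(ray("wrist",398/1.55,318/1.55,T),140).round(1))
E
```

```text
[ 619.4 -230.5  211.3] [ 617.9 -234.   140. ]
```

```bash
python3 -m inch '[[-1,-2,-60,0,0,0,0],[-1,-2,-90,0,0,0,0],[-1,-2,-104,0,0,0,0],[-1,-2,-104,0,0,0,0],[-1,-2,-104,0,0,0,-1],[-1,-2,-104,0,0,0,-1],[-1,-2,-104,0,0,0,-1],[-1,-2,-104,0,0,0,-1],[-1,-2,-104,0,0,0,-1]]'
```

```text
clock: 12.82
position: [619.2, -232.7, 110.1]
ee_rot: [[1.0, -0.0, 0.003], [-0.0, -1.0, -0.001], [0.003, 0.001, -1.0]]
wrist_force: [-1.1, 1.7, 6.6]
finger_gap: 0.191
grip_force: 58.4
```

```bash
python3 -m inch '[[0,4,0,0,0,0,-1],[0,8,0,0,0,0,-1],[0,12,0,0,0,0,-1],[0,16,0,0,0,0,-1],[0,19,0,0,0,0,-1],[0,20,0,0,0,0,-1],[0,20,0,0,0,0,-1]]'
python3 -m inch '[[0,1,0,0,0,0,-1],[0,2,0,0,0,0,-1],[0,2,0,0,0,0,-1]]'
```

```text
clock: 13.7
position: [619.5, -214.1, 110.2]
ee_rot: [[1.0, -0.001, 0.004], [-0.001, -1.0, -0.003], [0.004, 0.003, -1.0]]
wrist_force: [4.5, -8.2, 3.5]
finger_gap: 0.19
grip_force: 58.5
clock: 14.08
position: [619.5, -212.2, 110.1]
ee_rot: [[1.0, -0.001, 0.004], [-0.001, -1.0, -0.003], [0.004, 0.003, -1.0]]
wrist_force: [3.6, -9.0, 3.1]
finger_gap: 0.191
grip_force: 58.7
```

```bash
python3 -m inch '[[0,1,0,0,0,0,-1],[0,2,0,0,0,0,-1],[0,2,0,0,0,0,-1]]'
python3 -m inch '[[0,1,0,0,0,0,-1],[0,2,0,0,0,0,-1],[0,2,0,0,0,0,-1]]'
```

```text
clock: 14.45
position: [619.5, -210.2, 110.2]
ee_rot: [[1.0, -0.001, 0.004], [-0.001, -1.0, -0.003], [0.004, 0.003, -1.0]]
wrist_force: [4.2, -10.1, 3.3]
finger_gap: 0.189
grip_force: 58.7
clock: 14.82
position: [619.6, -208.3, 110.2]
ee_rot: [[1.0, -0.001, 0.004], [-0.001, -1.0, -0.003], [0.004, 0.003, -1.0]]
wrist_force: [4.1, -9.5, 2.4]
finger_gap: 0.188
grip_force: 58.7
```

```bash
python3 -m inch '[[0,1,0,0,0,0,-1],[0,2,0,0,0,0,-1],[0,2,0,0,0,0,-1]]'
python3 -m inch '[[0,1,0,0,0,0,-1],[0,2,0,0,0,0,-1],[0,2,0,0,0,0,-1]]'
```

```text
clock: 15.2
position: [619.6, -208.1, 110.2]
ee_rot: [[1.0, -0.002, 0.005], [-0.002, -1.0, -0.006], [0.005, 0.006, -1.0]]
wrist_force: [5.3, -21.7, -0.3]
finger_gap: 0.195
grip_force: 58.6
clock: 15.58
position: [619.6, -207.9, 110.2]
ee_rot: [[1.0, -0.003, 0.006], [-0.003, -1.0, -0.008], [0.006, 0.008, -1.0]]
wrist_force: [8.2, -34.5, -3.9]
finger_gap: 0.194
grip_force: 58.8
```

```bash
python3 -m inch '[[0,-4,0,0,0,0,-1],[0,-4,0,0,0,0,0],[0,-4,0,0,0,0,0],[0,-4,0,0,0,0,0],[0,-4,50,0,0,0,0],[0,-4,100,0,0,0,0],[0,-60,110,0,0,0,0],[-25,-120,110,0,0,-0.2,0],[-25,-155,110,0,0,-0.2,0],[-25,-155,110,0,0,-0.2,0],[-25,-155,110,0,0,-0.2,0]]'
python3 - <<'E'
from h import *
T=pose();im=capture("wrist");np.save("T7.npy",T);cv2.imwrite("pics/w7.png",im[:,:,::-1]);print(T[:3].round(3))
h=cv2.cvtColor(im,cv2.COLOR_RGB2HSV);m=(h[...,2]>125)&(h[...,1]<75)
print([b for b in blobs(m,300)])
for b in blobs(m,300):
  if 250<b[0][1]: continue
  l=cv2.connectedComponents(m.astype(np.uint8))[1];k=l==l[int(b[0][1]),int(b[0][0])]
  print(b[0],cv2.minAreaRect(np.argwhere(k)[:,::-1].astype(np.float32)))
E
```

```text
clock: 16.95
position: [593.7, -356.9, 218.1]
ee_rot: [[0.98, -0.198, -0.0], [-0.198, -0.98, 0.0], [-0.0, -0.0, -1.0]]
wrist_force: [-0.1, 0.1, -0.2]
finger_gap: 0.498
grip_force: 0.0
[[ 9.80000e-01 -1.98000e-01 -0.00000e+00  5.93700e+02]
 [-1.98000e-01 -9.80000e-01  0.00000e+00 -3.56900e+02]
 [-0.00000e+00 -0.00000e+00 -1.00000e+00  2.18084e+02]]
[([20.4, 65.0], 4714, [0, 0, 59, 133]), ([324.8, 71.7], 12253, [73, 2, 400, 296]), ([311.5, 143.4], 31703, [165, 60, 256, 230]), ([62.5, 101.3], 491, [40, 86, 44, 31]), ([468.4, 169.7], 623, [452, 149, 40, 45]), ([130.7, 160.9], 402, [116, 151, 30, 21]), ([68.7, 173.9], 752, [15, 152, 100, 54]), ([144.2, 202.6], 500, [127, 192, 39, 21]), ([261.6, 208.1], 432, [251, 197, 24, 22]), ([236.6, 271.9], 1456, [216, 230, 44, 91]), ([13.3, 269.5], 1580, [0, 234, 42, 75]), ([287.1, 266.6], 407, [275, 246, 22, 37]), ([87.5, 269.9], 458, [61, 255, 58, 26]), ([9.7, 335.8], 613, [0, 309, 27, 47])]
[20.4, 65.0] ((29.0, 66.0), (132.0, 58.0), 90.0)
[324.8, 71.7] ((293.6904296875, 178.64109802246094), (229.620361328125, 251.9013671875), 87.87889862060547)
[311.5, 143.4] ((293.6904296875, 178.64109802246094), (229.620361328125, 251.9013671875), 87.87889862060547)
[62.5, 101.3] ((59.900001525878906, 102.80000305175781), (17.44133186340332, 46.510215759277344), 63.43495178222656)
[468.4, 169.7] ((468.51361083984375, 168.71490478515625), (16.41321563720703, 57.10991668701172), 47.72631072998047)
[130.7, 160.9] ((130.5, 161.00001525878906), (15.279744148254395, 26.678918838500977), 75.96376037597656)
[68.7, 173.9] ((255.5, 191.5), (383.0, 511.0), 90.0)
[144.2, 202.6] ((145.96153259277344, 202.3076934814453), (19.415496826171875, 35.49702072143555), 78.69007110595703)
[261.6, 208.1] ((262.06982421875, 207.8943328857422), (23.065166473388672, 20.80643081665039), 2.489553213119507)
```

```bash
python3 - <<'E'
from h import *
im=cv2.imread("pics/w7.png");cv2.imwrite("pics/w7c.png",crop(im,190,110,330,270,3.7))
E
```

```text
(no output)
```

View pics/w7c.png

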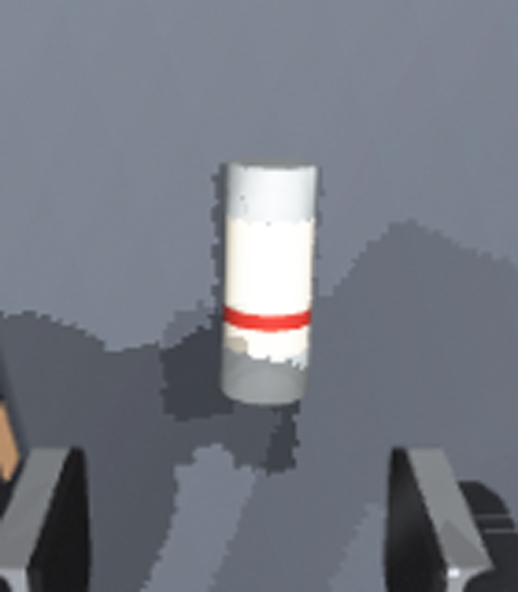

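```bash
python3 - <<'E'
from h import *
T=np.load("T7.npy");g=lambda u,v,z:plane(ray("wrist",190+u/3.7,110+v/3.7,T),z)
a,b=g(272,168,112),g(265,403,112);print(a,b,(a+b)/2,np.linalg.norm(a-b),np.degrees(np.arctan2(*(a-b)[1::-1])))
print("tool",(T[:3,:3].T@((a+b)/2-T[:3,3])).round(1))
i,j=g(227,260,105),g(316,260,105);print("width",np.linalg.norm(i-j))
E
```

```text
[ 622.595424   -372.44142976  112.        ] [ 566.75986493 -359.81627446  112.        ] [ 594.67764447 -366.12885211  112.        ] 57.245123833898994 -12.741075707003766
tool [  2.8   8.9 106.1]
width 21.311471099835384
```

```bash
python3 -m inch '[[1,-8,-60,0,0,-0.02,0],[1,-8,-110,0,0,-0.02,0],[1,-8,-124,0,0,-0.02,0],[1,-8,-124,0,0,-0.02,0],[1,-8,-124,0,0,-0.02,0],[1,-8,-124,0,0,-0.02,-1],[1,-8,-124,0,0,-0.02,-1],[1,-8,-124,0,0,-0.02,-1],[1,-8,-124,0,0,-0.02,-1]]'
python3 -m inch '[[0,0,50,0,0,0,-1],[0,0,100,0,0,0,-1],[0,0,115,0,0,0.22,-1],[0,60,115,0,0,0.22,-1],[0,120,115,0,0,0.22,-1],[0,150,115,0,0,0.22,-1],[0,150,115,0,0,0.22,-1],[0,150,115,0,0,0.22,-1]]'
```

```text
clock: 18.12
position: [595.2, -365.9, 96.3]
ee_rot: [[0.976, -0.218, 0.002], [-0.218, -0.976, -0.002], [0.003, 0.001, -1.0]]
wrist_force: [0.3, 0.7, 7.1]
finger_gap: 0.231
grip_force: 58.6
clock: 19.12
position: [594.6, -216.2, 209.7]
ee_rot: [[1.0, -0.0, 0.001], [-0.0, -1.0, -0.0], [0.001, 0.0, -1.0]]
wrist_force: [0.5, -0.2, -0.4]
finger_gap: 0.231
grip_force: 59.0
```

```bash
python3 -m inch '[[25,55,-10,0,0,0,-1],[25,101,-20,0,0,0,-1],[25,101,-20,0,0,0,-1],[25,101,-20,0,0,0,-1],[25,101,-20,0,0,0,-1]]'
python3 - <<'E'
from h import *
T=pose();im=capture("wrist");np.save("T8.npy",T);cv2.imwrite("pics/w8.png",im[:,:,::-1]);print(T[:3].round(3))
cv2.imwrite("pics/w8c.png",crop(im[:,:,::-1],100,90,400,315,2.6))
E
```

```text
clock: 19.75
position: [619.6, -116.1, 189.5]
ee_rot: [[1.0, -0.002, 0.0], [-0.002, -1.0, -0.0], [0.0, 0.0, -1.0]]
wrist_force: [-1.0, -0.5, -0.5]
finger_gap: 0.225
grip_force: 59.0
[[ 1.00000e+00 -2.00000e-03  0.00000e+00  6.19559e+02]
 [-2.00000e-03 -1.00000e+00 -0.00000e+00 -1.16110e+02]
 [ 0.00000e+00  0.00000e+00 -1.00000e+00  1.89535e+02]]
```

View pics/w8c.png

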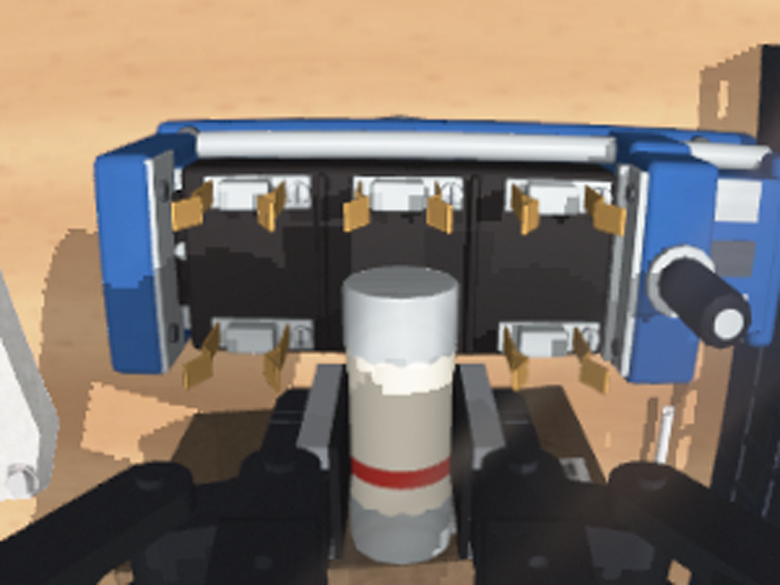

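```bash
python3 - <<'E'
from h import *
T=np.load("T8.npy");g=lambda u,v,z:plane(ray("wrist",100+u/2.6,90+v/2.6,T),z).round(1)
f=T[2,3]+4.7
print("fuse far face",g(401,283,f),"near rim",g(403,560,f+11),"width",g(343,290,f),g(459,290,f))
print("far tips",g(343,220,130),g(453,222,130)," pole3",g(172,213,130),g(275,215,130)," pole1",g(513,215,130),g(626,218,130))
print("near tips",g(184,378,130),g(280,380,130),g(517,378,130),g(606,380,130))
E
```

```text
fuse far face [ 646.9 -117.6  194.2] near rim [ 591.4 -117.8  205.2] width [ 645.6 -106.7  194.2] [ 645.5 -128.5  194.2]
far tips [ 644.7 -102.2  130. ] [ 644.  -131.7  130. ]  pole3 [647.2 -54.8 130. ] [646.2 -83.8 130. ]  pole1 [ 645.9 -147.9  130. ] [ 645.2 -179.7  130. ]
near tips [597.8 -53.8 130. ] [597.7 -82.7 130. ] [ 598. -151.  130.] [ 596.7 -177.8  130. ]
```

```bash
python3 -m inch '[[2,1,-40,0,0,0,-1],[2,1,-60,0,0,0,-1],[2,1,-62,0,0,0,-1],[2,1,-62,0,0,0,-1],[2,1,-62,0,0,0,-1]]'
python3 -m inch '[[0,0,-3,0,0,0,-1],[0,0,-6,0,0,0,-1],[0,0,-9,0,0,0,-1],[0,0,-9,0,0,0,-1]]'
```

```text
clock: 20.42
position: [621.9, -113.8, 128.5]
ee_rot: [[1.0, -0.0, 0.002], [-0.0, -1.0, -0.0], [0.002, 0.0, -1.0]]
wrist_force: [-0.3, 0.3, -0.5]
finger_gap: 0.228
grip_force: 58.9
clock: 20.92
position: [622.3, -114.3, 119.5]
ee_rot: [[1.0, -0.001, 0.003], [-0.001, -1.0, -0.001], [0.003, 0.001, -1.0]]
wrist_force: [2.5, -5.3, 6.6]
finger_gap: 0.232
grip_force: 59.7
```

```bash
python3 -m inch '[[-1,-0.6,-3,0,0,0,-1],[-1,-0.6,-6,0,0,0,-1],[-1,-0.6,-9,0,0,0,-1],[-1,-0.6,-11,0,0,0,-1],[-1,-0.6,-11,0,0,0,-1]]'
```

```text
clock: 21.55
position: [620.3, -114.4, 107.2]
ee_rot: [[1.0, -0.0, -0.001], [-0.0, -1.0, -0.0], [-0.001, 0.0, -1.0]]
wrist_force: [-1.9, -4.6, 2.6]
finger_gap: 0.229
grip_force: 59.4
```

```bash
python3 -m inch '[[0,0,-1.5,0,0,0,-1],[0,0,-3,0,0,0,-1],[0,0,-3,0,0,0,-1]]'
```

```text
clock: 21.92
position: [620.5, -114.5, 106.9]
ee_rot: [[1.0, -0.0, 0.001], [-0.0, -1.0, -0.001], [0.001, 0.001, -1.0]]
wrist_force: [-15.0, -2.0, 25.5]
finger_gap: 0.227
grip_force: 61.8
```

```bash
python3 -m inch '[[0,0,2,0,0,0,-0.2],[0,0,2,0,0,0,-0.2],[0,0,2,0,0,0,-0.2],[0,0,50,0,0,0,-0.2],[0,0,110,0,0,0,-0.2],[-45,-55,112,0,0,0,0],[-90,-110,112,0,0,0,0],[-135,-165,112,0,0,0.18,0],[-180,-215,112,0,0,0.18,0],[-196,-233,112,0,0,0.18,0],[-196,-233,112,0,0,0.18,0],[-196,-233,112,0,0,0.18,0]]'
python3 - <<'E'
from h import *
T=pose();im=capture("wrist");np.save("T9.npy",T);cv2.imwrite("pics/w9.png",im[:,:,::-1]);print(T[:3].round(3))
c=crop(im[:,:,::-1],190,110,330,270,3.7);d=cv2.resize(im[:,:,::-1],None,fx=.55,fy=.55,interpolation=cv2.INTER_AREA)
o=np.zeros((592,800,3),np.uint8);o[:,:518]=c;o[:211,518:]=d;cv2.imwrite("pics/w9c.png",o)
E
```

```text
clock: 23.42
position: [424.8, -346.9, 216.1]
ee_rot: [[0.984, 0.179, -0.0], [0.179, -0.984, 0.0], [0.0, -0.0, -1.0]]
wrist_force: [0.6, 1.2, -0.2]
finger_gap: 0.498
grip_force: 0.0
[[ 9.84000e-01  1.79000e-01 -0.00000e+00  4.24800e+02]
 [ 1.79000e-01 -9.84000e-01  0.00000e+00 -3.46865e+02]
 [ 0.00000e+00 -0.00000e+00 -1.00000e+00  2.16101e+02]]
```

View pics/w9c.png

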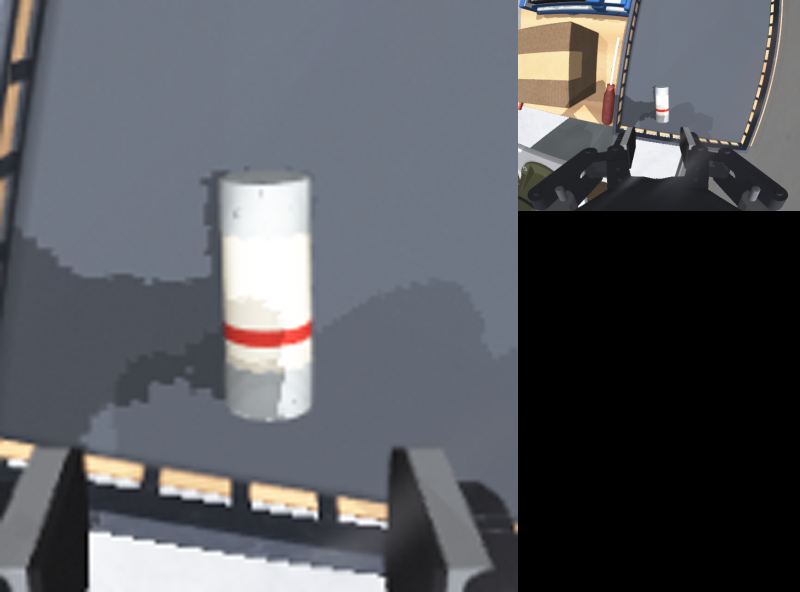

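```bash
python3 - <<'E'
from h import *
T=np.load("T9.npy");g=lambda u,v,z:plane(ray("wrist",190+u/3.7,110+v/3.7,T),z)
a,b=g(266,178,112),g(270,420,112);print(a,b,(a+b)/2,np.linalg.norm(a-b),np.degrees(np.arctan2(*(a-b)[1::-1])))
print("tool",(T[:3,:3].T@((a+b)/2-T[:3,3])).round(1))
E
```

```text
[ 454.71832515 -349.60472801  112.        ] [ 397.00458772 -361.39888369  112.        ] [ 425.86145644 -355.50180585  112.        ] 58.90651574071198 11.549718203322952
tool [ -0.5   8.7 104.1]
```

```bash
python3 -m inch '[[1,-7,-60,0,0,0.02,0],[1,-7,-108,0,0,0.02,0],[1,-7,-122,0,0,0.02,0],[1,-7,-122,0,0,0.02,0],[1,-7,-122,0,0,0.02,0],[1,-7,-122,0,0,0.02,-1],[1,-7,-122,0,0,0.02,-1],[1,-7,-122,0,0,0.02,-1],[1,-7,-122,0,0,0.02,-1]]'
python3 -m inch '[[0,0,50,0,0,0,-1],[0,0,100,0,0,0,-1],[0,0,118,0,0,-0.2,-1],[46,45,118,0,0,-0.2,-1],[92,90,118,0,0,-0.2,-1],[138,135,118,0,0,-0.2,-1],[184,180,118,0,0,-0.2,-1],[194,191,118,0,0,-0.2,-1],[194,191,118,0,0,-0.2,-1],[194,191,118,0,0,-0.2,-1]]'
```

```text
clock: 24.6
position: [426.1, -354.6, 95.9]
ee_rot: [[0.98, 0.198, 0.002], [0.198, -0.98, -0.001], [0.001, 0.002, -1.0]]
wrist_force: [-1.6, 1.5, 8.2]
finger_gap: 0.232
grip_force: 58.4
clock: 25.85
position: [618.9, -164.3, 212.6]
ee_rot: [[1.0, -0.001, 0.0], [-0.001, -1.0, -0.0], [0.0, 0.0, -1.0]]
wrist_force: [0.6, -0.8, -0.5]
finger_gap: 0.231
grip_force: 59.1
```

```bash
python3 -m inch '[[1.5,2,-50,0,0,0,-1],[1.5,2,-80,0,0,0,-1],[1.5,2,-85,0,0,0,-1],[1.5,2,-85,0,0,0,-1],[1.5,2,-85,0,0,0,-1]]'
python3 -m inch '[[0,0,-3,0,0,0,-1],[0,0,-6,0,0,0,-1],[0,0,-9,0,0,0,-1],[0,0,-9,0,0,0,-1]]'
```

```text
clock: 26.48
position: [621.5, -161.7, 129.1]
ee_rot: [[1.0, -0.001, 0.002], [-0.001, -1.0, -0.001], [0.002, 0.001, -1.0]]
wrist_force: [0.5, -0.5, -0.4]
finger_gap: 0.235
grip_force: 59.1
clock: 26.98
position: [621.8, -162.1, 119.6]
ee_rot: [[1.0, -0.001, 0.003], [-0.001, -1.0, -0.002], [0.003, 0.002, -1.0]]
wrist_force: [1.3, -5.6, 6.3]
finger_gap: 0.228
grip_force: 59.8
```

Same signature as the first one; press on.

```bash
python3 -m inch '[[-1,-0.6,-3,0,0,0,-1],[-1,-0.6,-6,0,0,0,-1],[-1,-0.6,-9,0,0,0,-1],[-1,-0.6,-11,0,0,0,-1],[-1,-0.6,-12.5,0,0,0,-1],[-1,-0.6,-14,0,0,0,-1],[-1,-0.6,-14,0,0,0,-1]]'
```

```text
clock: 27.85
position: [620.0, -162.3, 106.6]
ee_rot: [[1.0, -0.0, 0.001], [-0.0, -1.0, -0.001], [0.001, 0.001, -1.0]]
wrist_force: [-11.5, -2.1, 23.3]
finger_gap: 0.231
grip_force: 61.9
```

```bash
python3 -m inch '[[0,0,2,0,0,0,-0.3],[0,0,2,0,0,0,-0.3],[0,0,2,0,0,0,-0.3],[0,0,50,0,0,0,-0.3],[0,0,110,0,0,0,0],[-1,-46,110,0,0,0,0],[-1,-46,110,0,0,0,0],[-1,-46,110,0,0,0,0]]'
python3 - <<'E'
from h import *
T=pose();im=capture("wrist");np.save("T10.npy",T);cv2.imwrite("pics/w10.png",im[:,:,::-1]);print(T[:3].round(3))
c=crop(im[:,:,::-1],30,110,330,250,2.6);print(c.shape);d=crop(capture("top")[:,:,::-1],215,130,412,256,1.75)
o=np.zeros((590,800,3),np.uint8);o[:c.shape[0],:c.shape[1]]=c;o[366:366+d.shape[0],:d.shape[1]]=d;cv2.imwrite("pics/w10c.png",o)
E
```

```text
clock: 28.85
position: [618.9, -207.4, 213.4]
ee_rot: [[1.0, -0.0, -0.001], [-0.0, -1.0, 0.001], [-0.001, -0.001, -1.0]]
wrist_force: [0.1, -0.6, 0.1]
finger_gap: 0.499
grip_force: 0.0
[[ 1.00000e+00 -0.00000e+00 -1.00000e-03  6.18856e+02]
 [-0.00000e+00 -1.00000e+00  1.00000e-03 -2.07400e+02]
 [-1.00000e-03 -1.00000e-03 -1.00000e+00  2.13433e+02]]
(364, 780, 3)
```

View pics/w10c.png

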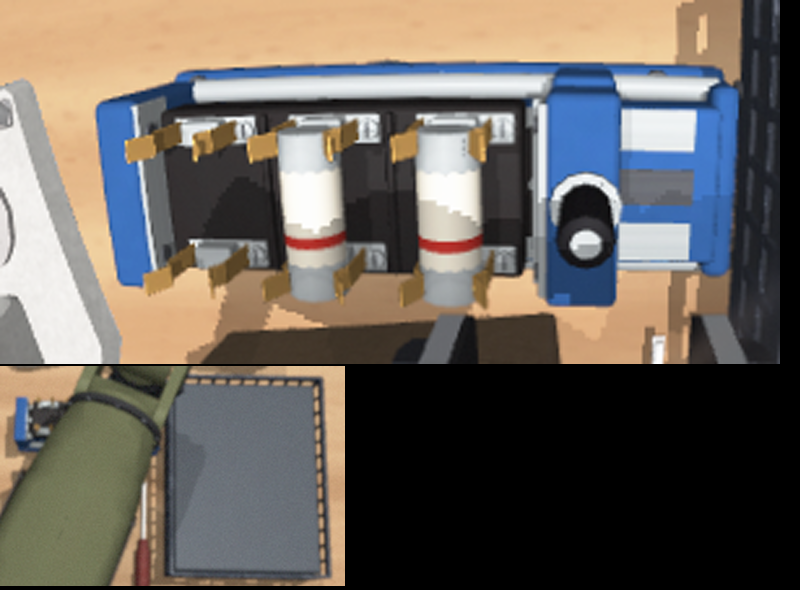

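```bash
python3 - <<'E'
from h import *
T=np.load("T10.npy");g=lambda u,v,z:plane(ray("wrist",30+u/2.6,110+v/2.6,T),z).round(1)
for a,b in(((311,133),(313,300)),((443,131),(450,304))): print(g(*a,120),g(*b,123))
print(g(250,149,130),g(264,292,130),g(394,150,130),g(404,294,130),"post",g(586,245,140))
E
```

```text
[ 648.5 -121.4  120. ] [ 591.8 -117.2  123. ]
[ 648.2 -165.3  120. ] [ 591.3 -165.1  123. ]
[ 645.7 -103.5  130. ] [ 597.2 -102.4  130. ] [ 644.4 -151.6  130. ] [ 597.5 -151.5  130. ] post [ 617.4 -209.8  140. ]
```

```bash
python3 -m inch '[[0,-1,-60,0,0,0,0],[0,-1,-90,0,0,0,0],[0,-1,-102,0,0,0,0],[0,-1,-102,0,0,0,0],[0,-1,-102,0,0,0,-1],[0,-1,-102,0,0,0,-1],[0,-1,-102,0,0,0,-1],[0,-1,-102,0,0,0,-1]]'
python3 -m inch '[[0,-4,0,0,0,0,-1],[0,-8,0,0,0,0,-1],[0,-12,0,0,0,0,-1],[0,-16,0,0,0,0,-1],[0,-20,0,0,0,0,-1],[0,-23,0,0,0,0,-1],[0,-23,0,0,0,0,-1],[0,-23,0,0,0,0,-1]]'
```

```text
clock: 29.95
position: [619.7, -208.8, 114.1]
ee_rot: [[1.0, -0.0, 0.002], [-0.0, -1.0, -0.001], [0.002, 0.001, -1.0]]
wrist_force: [-1.4, 0.8, 7.2]
finger_gap: 0.19
grip_force: 58.4
clock: 30.95
position: [619.4, -231.3, 114.1]
ee_rot: [[1.0, 0.0, 0.001], [0.0, -1.0, 0.0], [0.001, -0.0, -1.0]]
wrist_force: [-4.9, 5.3, 8.7]
finger_gap: 0.188
grip_force: 58.9
```

```bash
python3 -m inch '[[0,0,0,0,0,0,0],[0,0,0,0,0,0,0],[0,0,0,0,0,0,0],[0,0,50,0,0,0,0],[0,0,110,0,0,0,0],[0,0,110,0,0,0.18,0],[0,0,110,0,0,0.36,0]]'
python3 -m inch '[[1,55,0,0,0,0.18,0.74],[1.5,110,0,0,0,0.36,0.74],[1.5,116.5,0,0,0,1.211,0.74],[1.5,116.5,0,0,0,1.211,0.74],[1.5,116.5,0,0,0,1.211,0.74],[1.5,116.5,0,0,0,1.211,0.74],[1.5,116.5,0,0,0,1.211,0.74],[1.5,116.5,0,0,0,1.211,0.74],[1.5,116.5,0,0,0,1.211,0.74]]'
python3 - <<'E'
from h import *
T=pose();im=capture("wrist");cv2.imwrite("pics/w11.png",im[:,:,::-1]);np.save("T11.npy",T)
h=cv2.cvtColor(im,cv2.COLOR_RGB2HSV)
red=((h[...,0]<8)|(h[...,0]>172))&(h[...,1]>140)&(h[...,2]>90)
for b in blobs(red,10): print(b,plane(ray("wrist",*b[0],T),121).round(1))
E
```

```text
clock: 31.82
position: [619.1, -231.9, 223.0]
ee_rot: [[0.934, 0.357, 0.001], [0.357, -0.934, -0.001], [0.001, 0.001, -1.0]]
wrist_force: [0.6, -0.3, -0.2]
finger_gap: 0.5
grip_force: 0.0
clock: 32.95
position: [620.6, -115.3, 222.3]
ee_rot: [[0.002, 1.0, 0.0], [1.0, -0.002, 0.0], [0.0, 0.0, -1.0]]
wrist_force: [0.4, 0.7, 0.6]
finger_gap: 0.872
grip_force: 0.0
([73.6, 41.7], 382, [48, 24, 51, 41]) [455.7  28.3 121. ]
([39.4, 58.0], 56, [35, 54, 10, 10]) [412.5  20.6 121. ]
([68.9, 66.5], 282, [46, 58, 48, 15]) [450.7   5.  121. ]
([243.5, 189.6], 95, [242, 178, 4, 24]) [ 611.6 -114.   121. ]
([243.5, 238.7], 86, [242, 228, 4, 22]) [ 610.9 -159.9  121. ]
```

```bash
python3 -m inch '[[0,0,-60,0,0,0,0.74],[0,0,-110,0,0,0,0.74],[0,0,-140,0,0,0,0.74],[0,0,-148,0,0,0,0.74],[0,0,-148,0,0,0,0.74],[0,0,-148,0,0,0,0.74]]'
python3 -m inch '[[0,0,-1,0,0,0,-1],[0,0,-1,0,0,0,-1],[0,0,-1,0,0,0,-1],[0,0,-1,0,0,0,-1],[0,0,-1,0,0,0,-1]]'
python3 -m inch '[[0,0,5,0,0,0,-1],[0,0,12,0,0,0,-1],[0,0,20,0,0,0,-1],[0,0,30,0,0,0,-1],[0,0,30,0,0,0,-1]]'
```

```text
clock: 33.75
position: [621.3, -115.5, 76.0]
ee_rot: [[0.0, 1.0, 0.002], [1.0, -0.0, -0.001], [-0.001, 0.002, -1.0]]
wrist_force: [-0.4, 0.0, 0.7]
finger_gap: 0.871
grip_force: 0.0
clock: 34.38
position: [621.5, -115.4, 75.6]
ee_rot: [[0.0, 1.0, 0.003], [1.0, -0.0, -0.001], [-0.001, 0.003, -1.0]]
wrist_force: [-1.4, 1.2, 10.8]
finger_gap: 0.731
grip_force: 62.8
clock: 35.0
position: [621.0, -115.2, 104.5]
ee_rot: [[-0.0, 1.0, 0.002], [1.0, 0.0, -0.0], [-0.0, 0.002, -1.0]]
wrist_force: [-0.1, 0.0, -4.3]
finger_gap: 0.727
grip_force: 67.0
```

```bash
python3 -m inch '[[0,0,40,0,0,0,-1],[0,0,80,0,0,0,-1],[0,0,95,0,0,0,-1],[-14,-45,95,0,0,0,-1],[-28,-90,95,0,0,0,-1],[-43,-135,95,0,0,0,-1],[-57,-180,95,0,0,0,-1],[-71,-225,95,0,0,0,-1],[-85,-268,95,0,0,0,-1],[-93,-293,95,0,0,0,-1],[-93,-293,95,0,0,0,-1],[-93,-293,95,0,0,0,-1]]'
python3 -m inch '[[0,0,-40,0,0,0,-1],[0,0,-75,0,0,0,-1],[0,0,-92,0,0,0,-1],[0,0,-97,0,0,0,-1],[0,0,-97,0,0,0,-1],[0,0,-97,0,0,0,-1]]'
```

```text
clock: 36.5
position: [527.9, -407.3, 197.7]
ee_rot: [[-0.001, 1.0, -0.001], [1.0, 0.001, 0.001], [0.001, -0.001, -1.0]]
wrist_force: [-0.1, -0.1, -4.2]
finger_gap: 0.725
grip_force: 69.1
clock: 37.25
position: [528.0, -408.6, 102.7]
ee_rot: [[-0.0, 1.0, 0.002], [1.0, 0.0, -0.001], [-0.001, 0.002, -1.0]]
wrist_force: [-0.7, -0.8, -4.6]
finger_gap: 0.727
grip_force: 69.0
```

```bash
python3 -m inch '[[0,0,-2,0,0,0,-1],[0,0,-4,0,0,0,-1],[0,0,-6,0,0,0,-1],[0,0,-7,0,0,0,-1],[0,0,-7,0,0,0,-1]]'
```

```text
clock: 37.88
position: [527.6, -408.4, 95.7]
ee_rot: [[0.0, 1.0, 0.001], [1.0, -0.0, -0.001], [-0.001, 0.001, -1.0]]
wrist_force: [-4.6, 4.8, 8.0]
finger_gap: 0.729
grip_force: 70.4
```

Contact; release, rise and check the fuses.

```bash
python3 -m inch '[[0,0,0,0,0,0,0.74],[0,0,0,0,0,0,0.74],[0,0,0,0,0,0,0.74],[0,0,40,0,0,0,0.74],[0,0,90,0,0,0,0.74],[0,0,135,0,0,0,0.74],[0,0,135,0,0,0,0.74],[0,0,135,0,0,0,0.74],[0,0,135,0,0,0,0.74]]'
python3 - <<'E'
from h import *
T=pose();im=capture("wrist");cv2.imwrite("pics/w12.png",im[:,:,::-1])
h=cv2.cvtColor(im,cv2.COLOR_RGB2HSV)
red=((h[...,0]<8)|(h[...,0]>172))&(h[...,1]>140)&(h[...,2]>90)
for b in blobs(red,10): print(b,plane(ray("wrist",*b[0],T),141).round(1))
E
```

```text
clock: 39.0
position: [527.3, -408.0, 227.7]
ee_rot: [[0.0, 1.0, -0.002], [1.0, -0.0, 0.002], [0.002, -0.002, -1.0]]
wrist_force: [-0.0, 0.5, -0.4]
finger_gap: 0.865
grip_force: 0.0
([119.1, 32.6], 10, [115, 32, 9, 2]) [ 417.4 -269.1  141. ]
([157.2, 43.2], 55, [149, 41, 19, 6]) [ 451.4 -282.9  141. ]
([105.5, 50.4], 10, [103, 49, 5, 4]) [ 404.9 -282.8  141. ]
([242.5, 194.4], 103, [241, 182, 4, 26]) [ 517.9 -406.5  141. ]
([242.4, 245.9], 85, [241, 235, 4, 23]) [ 517.1 -452.6  141. ]
```

```bash
python3 -c "
from plant import *
print(job_done())"
```

```text
the job is handed in; nothing more can be done
None
```

I handed the job in with the fuse block standing upright on the tote insert and both fuses (there was no third) home, which the press force and the final camera check both indicate; the judge's result was not shown.

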